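# Make up two cake-decorating kits

### The arm

A 6-joint arm with a two-finger parallel gripper is mounted at the origin on the work surface. World frame = base frame: x ahead of the robot, y to its left, z up, the work surface at z = 0. Lengths are in m, angles in rad, forces in N, time in s.
With the tool pointing down it reaches from about 0.4 to 0.825 m from the base axis. Payload 7 kg.
Tool frame: the origin (TCP) lies at the very end of the fingers, on their centre line; the grasp point (between the pads) lies arm.grip_point_offset behind it (arm.grip_point_offset is the distance from the TCP to the grasp point, in m); z points along the fingers, y is the line along which they close (so a half turn about z gives the same grasp; the last joint's range is limited). The gripper opens to 88 mm and grips with 3 to 60 N. Pads are 19 mm wide; open, the fingers measure 130 mm over their backs; the gripper's body (78 mm by 193 mm) begins 47 mm behind the grasp point.
Start: joints at [1.569, 0.359, 0.012, 0, -1.224, -0.288], TCP at [0.193, 0.647, 0.227] pointing down, gripper open.
Joint ranges: [-3.07, 3.07], [-1.43, 2.12], [-1.02, 1.25], [-3.03, 1.67], [-3.05, -0], [-3.03, 3.03]. Speed limits (rad/s): [2.39, 2.39, 3.01, 3.14, 3.14, 3.14].

### API

Orientations are given as [roll, pitch, yaw] about the fixed x, y, z axes, in that order (R = Rz(yaw) Ry(pitch) Rx(roll)).
In Python, from station import arm gives the robot as it stands.
- The arm moves only by the shell command python3 -m crank 'ROWS' [OPENING] [FORCE]. ROWS is JSON, a list of rows, each an object of numbers: "dx", "dy", "dz": the shift along the tool's x, y, z in cm; "wx", "wy", "wz": the turn, a rotation vector about the tool's x, y, z in degrees. A call has exactly 10 rows; each row is the pose to reach, as a shift and turn from the pose commanded when the call began, along the tool's axes at that moment; what a row does not reach only later rows make up. A row lasts 1/8 s, in which the tool goes at most 62.5 mm and 10.7 degrees, less where a joint would pass 70% of its speed; a pose out of reach is approached as far as the arm can. A call with a gripper value outside its range is refused whole. OPENING is the finger opening in cm, from 0 to 8.76, set as the call begins (- or left out, the last holds). The fingers move at their own pace and stop on an object; FORCE is the grip in N (left out, the last holds). Time passes only in rows, so rows that repeat a pose let the fingers close, or fill a call up. It gives the time, the measured TCP pose, the force, the opening and the grip force at its end, in the units of the state.
- arm.get_state(): the state, without advancing time (a new reading comes with each control period).
- arm.grab_frame(name): name is "scene" or "top"; returns the picture (384x512x3 uint8, red, green, blue); there is no depth.
- arm.calibration(name): a dict with "fx", "fy", "cx", "cy" (pixels), "world_from_camera" (4x4, takes a point from camera to world coordinates). Camera axes: x right, y down, z forward; pixel columns grow to the right and rows downward; lengths in m; the calibration is good to about 2 mm. A picture is of the moment at which its call begins. calibration takes no time and is no camera call.
- arm.job_done(): hands the job in; it is judged then, once.
Trained networks look in the newest picture that a camera, given by its name, has taken for a name from the list of things; names that differ only in an ending like _2 or _b are one class to them, and where a whole thing is asked for, a point or a joint stands for the part that bears it (a point fixed in the world has none). Each returns a list of dicts, best first, with "confidence" (0 to 1); they miss things now and then, are a little off and sometimes report something else, mostly with a low value. They report only what shows in the picture. A call takes as long as a camera call. They do not tell look-alikes from the thing itself.
- arm.find_in(camera, query): "centre" ([x, y, z] in m, in world coordinates, good to about 4 mm: the middle of the surface that is visible of it).
- arm.masks_of(camera, query): "pixels" (384x512 bool, what is visible of it).
- arm.mark_of(camera, query): "centre" ([x, y, z] in m, in world coordinates, good to about 4 mm: a listed point, or the origin of a listed thing).
The state is a dict: "t": time; "q": joint angles; "qd": joint speeds; "joint_efforts": joint torques, N m; "eef_pos": TCP position; "ee_rot": TCP orientation; "force": force on the tool from outside, world axes, zero at the start; "moment": the same for the moment, N m; "width": finger opening in m; "gripper_force": force on a finger pad.
Only numpy, scipy, OpenCV 4.12 (cv2) and the standard library are available. Lean on these libraries where they do the work, as an engineer would, in place of code of your own. Each camera call takes 0.05 s, during which the arm holds its last target. There are 200 camera calls.

### The job

Make up the decorating kits for the two cakes: put the star cutter, the piping nozzle and the low jar on the rectangular tray, and the blossom cutter and the plain ring cutter on the round tray, each standing upright on the tray's floor inside the rim. The heart cutter and the tall jar are in neither kit: leave them standing where they are.

Things in the scene. Friction and masses are not known exactly. Their poses are not given: they have to be found in the camera images.
- rect_tray: Shallow rectangular aluminium kit tray fixed to the bench, empty at the start: 236 x 136 mm outside, walls 3 mm thick (230 x 130 mm inside), rim 15 mm above the bench, flat floor 3 mm thick. Origin at the centre of its underside on the bench, so the floor is at z = +3 mm; x along its long side, z up.
- round_tray: Shallow round aluminium kit tray fixed to the bench, empty at the start: 190 mm outside diameter (184 mm inside), rim 15 mm above the bench, flat floor 3 mm thick. Origin at the centre of its underside on the bench, so the floor is at z = +3 mm; z up. All the stock stands upright on the bench between the two trays.
- star_cutter: White plastic plunger cutter with a foot that is a six-pointed star seen from above: 68 mm over the points, 16 mm high. Above it a round barrel 22 mm in diameter up to 40 mm height, then a round knob 28 mm in diameter from 40 to 56 mm (rigid, does not press in; hold it by the knob). Origin at the centre of its underside, z up along the knob's axis. Goes on the rectangular tray.
- nozzle: Steel piping nozzle standing on its wide end: cylinder 36 mm in diameter up to 12 mm height (rolled edge 38 mm), then a cone that narrows to 18 mm at its top, 56 mm high, with a toothed mouth. Origin at the centre of its underside, z up along its axis. Goes on the rectangular tray.
- low_jar: The low, wide one of two closed amber glass jars with aluminium lids: 52 mm in diameter (lid and body alike), 40 mm high. Origin at the centre of its underside, z up. Goes on the rectangular tray.
- blossom_cutter: White plastic plunger cutter like the star one, but its foot is a blossom of five round petals seen from above: 64 mm across, 16 mm high; barrel 22 mm in diameter up to 40 mm height, round rigid knob 28 mm in diameter from 40 to 56 mm. Origin at the centre of its underside, z up along the knob's axis. Goes on the round tray.
- ring_cutter: Plain round steel ring cutter, a short open tube standing on end: 54 mm outside diameter (56 mm at the bead on its upper edge), wall 2 mm, 38 mm high. Origin at the centre of its lower edge, z up along its axis. Goes on the round tray.
- heart_cutter: White plastic plunger cutter like the others, with a heart-shaped foot 61 mm wide, 56 mm long and 16 mm high; 56 mm high in all. Origin on the knob's axis at the underside, z up. Stays where it is. Not listed, not needed: a white dish of pink pearls (58 mm wide, 28 mm high) and a flat grey mould (58 mm wide, 12 mm high) among the stock.
- tall_jar: The tall, slim one of the two amber glass jars with aluminium lids: 40 mm in diameter, 70 mm high, the tallest thing of the stock. Origin at the centre of its underside, z up. Stays where it is. The stock stands in a grid: gaps between neighbours are at least 30 mm along world x but as little as 16 mm along y.
Things that resemble listed ones, but are neither listed nor needed, are in the scene too. Leave any purple look-alike of the star_cutter alone.

How it is judged:
At the end, for the whole second after the job is handed in: Star cutter, nozzle and low jar stand on the rectangular tray, blossom and ring cutters on the round tray: upright within 0.1 rad, underside on the floor within 4 mm, inside the rim, released, at rest. Heart cutter and tall jar stand upright within 25 mm of their start (z of star_cutter in the frame of rect_tray between 0.001 and 0.007 m and angle between each of star_cutter, nozzle, low_jar, blossom_cutter, ring_cutter, heart_cutter, tall_jar's own z axis and vertical below 0.1 rad and linear speed of each of star_cutter, nozzle, low_jar, blossom_cutter, ring_cutter below 0.02 m/s and angular speed of each of star_cutter, nozzle, low_jar, blossom_cutter, ring_cutter below 0.3 rad/s and x of star_cutter in the frame of rect_tray between -0.089 and 0.089 m and y of star_cutter in the frame of rect_tray between -0.039 and 0.039 m and z of nozzle in the frame of rect_tray between 0.001 and 0.007 m and x of nozzle in the frame of rect_tray between -0.101 and 0.101 m and y of nozzle in the frame of rect_tray between -0.051 and 0.051 m and z of low_jar in the frame of rect_tray between 0.001 and 0.007 m and x of low_jar in the frame of rect_tray between -0.093 and 0.093 m and y of low_jar in the frame of rect_tray between -0.043 and 0.043 m and z of blossom_cutter in the frame of round_tray between 0.001 and 0.007 m and horizontal distance between blossom_cutter and round_tray below 0.064 m and z of ring_cutter in the frame of round_tray between 0.001 and 0.007 m and horizontal distance between ring_cutter and round_tray below 0.069 m and distance of each of heart_cutter, tall_jar from where it was at the start of the episode below 0.025 m); the robot touches nothing.
It fails at once if the heart cutter (not in a kit) is displaced by more than 25 mm or knocked over (distance of heart_cutter from where it was at the start of the episode above 0.025 m or angle between heart_cutter's own z axis and vertical above 0.5 rad).
It fails at once if the tall jar (not in a kit) is displaced by more than 25 mm or knocked over (distance of tall_jar from where it was at the start of the episode above 0.025 m or angle between tall_jar's own z axis and vertical above 0.5 rad).
It also fails if it takes over 118 s, if anything falls off the work surface, if the arm or the gripper's body presses on something with over 40 N, if the wrist force passes 120 N, or if a joint passes its speed limit or range.

## Working session

There is one attempt and no reset: what is moved stays moved. The work goes in short steps, Python scripts to look and compute and a shell command to move; the robot and the scene stay as the last step left them, time stands still between calls to the robot, and variables do not carry over. Pictures are saved under pics/ and viewed, at most 14 in all, crops included, and the job is handed in when it is done.

```bash
mkdir -p pics; ls; python3 - <<'E'
from station import arm
import cv2,numpy as np
for n in("top","scene"):
    f=arm.grab_frame(n); cv2.imwrite(f"pics/{n}0.png",cv2.resize(f[:,:,::-1],(800,600),interpolation=cv2.INTER_CUBIC))
    c=arm.calibration(n); print(n,c["fx"],c["cx"],c["cy"],np.round(c["world_from_camera"],3).tolist())
    for q in "rect_tray round_tray star_cutter nozzle low_jar blossom_cutter ring_cutter heart_cutter tall_jar".split():
        print(q,[(np.round(d["centre"],3).tolist(),round(d["confidence"],2)) for d in arm.mark_of(n,q)])
s=arm.get_state();print(s["t"],s["eef_pos"],s["ee_rot"],s["width"],arm.grip_point_offset)
E
```

```text
pics
top 486.29474092251013 252.80722106994995 195.00977119803898 [[-0.02, -0.994, 0.106, 0.408], [-1.0, 0.019, -0.011, 0.011], [0.009, -0.107, -0.994, 1.157], [0.0, 0.0, 0.0, 1.0]]
rect_tray [([0.551, 0.284, -0.001], 0.83)]
round_tray [([0.692, 0.005, 0.001], 0.44)]
star_cutter [([0.332, 0.114, 0.004], 0.78), ([0.438, 0.105, -0.0], 0.7)]
nozzle [([0.46, -0.003, -0.0], 0.48)]
low_jar [([0.44, -0.1, -0.003], 0.69)]
blossom_cutter [([0.556, -0.112, -0.001], 0.58)]
ring_cutter [([0.541, 0.087, -0.0], 0.47)]
heart_cutter [([0.662, -0.101, 0.0], 0.67), ([0.539, -0.297, 0.003], 0.62)]
tall_jar [([0.693, 0.003, -0.005], 0.86)]
scene 366.6357122131083 250.0474829988636 188.7146175974819 [[-0.491, 0.615, -0.617, 0.972], [0.871, 0.335, -0.36, 0.279], [-0.015, -0.714, -0.7, 0.56], [0.0, 0.0, 0.0, 1.0]]
rect_tray [([0.55, 0.29, 0.005], 0.64)]
round_tray [([0.535, -0.298, -0.004], 0.66)]
star_cutter [([0.437, 0.107, -0.003], 0.74), ([0.329, 0.114, 0.0], 0.64)]
nozzle [([0.46, -0.002, -0.002], 0.81)]
low_jar [([0.445, -0.1, -0.001], 0.68)]
blossom_cutter [([0.556, -0.114, 0.004], 0.86)]
ring_cutter [([0.543, 0.082, -0.005], 0.94)]
heart_cutter [([0.656, -0.103, 0.001], 0.64)]
tall_jar [([0.687, -0.0, -0.002], 0.58), ([0.434, 0.108, 0.001], 0.34)]
1.0 [0.19288917 0.64683665 0.2265857 ] [-3.14155295e+00  2.62193753e-05 -2.89821565e-01] 0.08770216991944606 0.0188
```

View pics/top0.png

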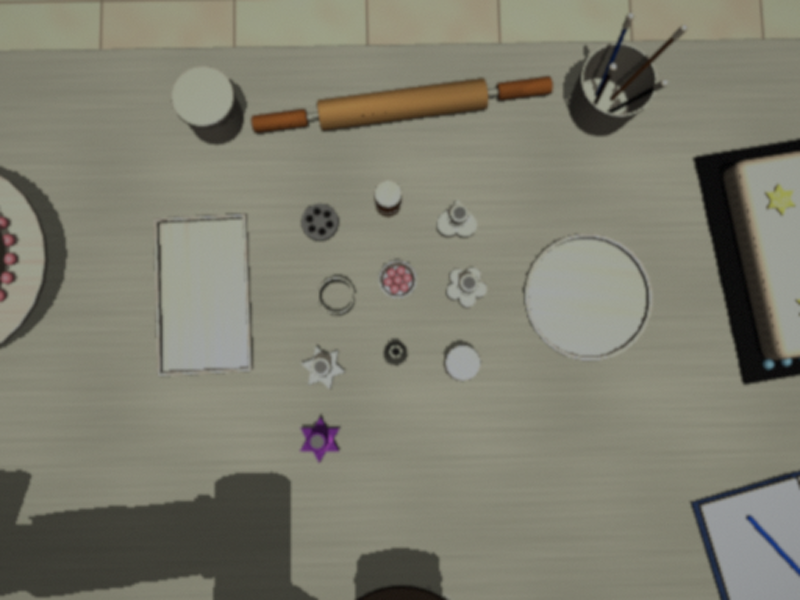

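View pics/scene0.png

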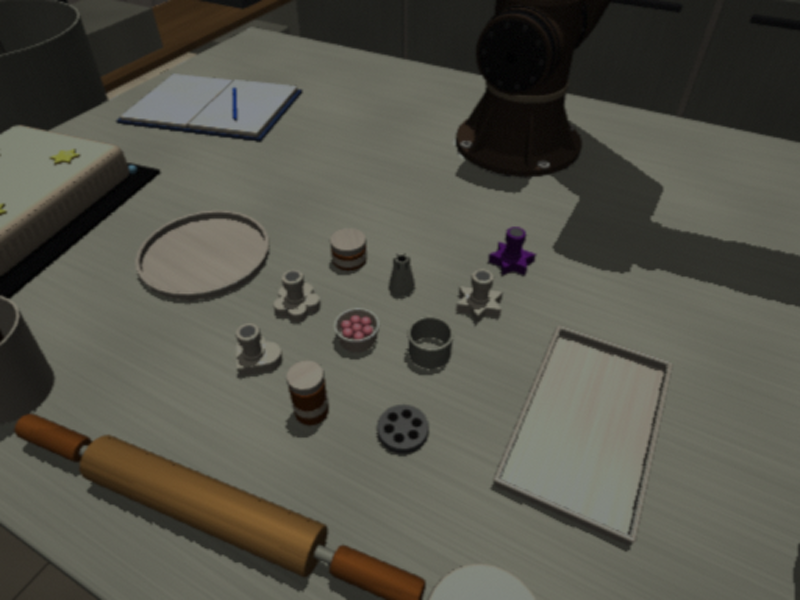

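The top view shows the trays, the 3×3 stock grid and a purple star. Candidates for star_cutter (top-view pixels):
- White star (322,367), which is my choice.
- Purple star (320,438), a look-alike to leave alone.
- Blossom (467,286) and heart (457,218), which are also white cutters.

For the jars, the low one is at (462,362) and the tall one at (388,195).

I'll check the choice in one crop and refine the positions by back-projection.

```bash
cat > h.py <<'E'
from station import arm
import numpy as np,cv2
def bp(n,u,v,z):
    c=arm.calibration(n);T=np.array(c["world_from_camera"])
    d=T[:3,:3]@[(u-c["cx"])/c["fx"],(v-c["cy"])/c["fy"],1];o=T[:3,3]
    return np.round((o+d*(z-o[2])/d[2])[:2],4).tolist()
E
python3 - <<'E'
from h import *
f=arm.grab_frame("top"); cv2.imwrite("pics/crop.png",cv2.resize(f[110:310,180:330,::-1],(600,600*200//150*3//4),interpolation=cv2.INTER_CUBIC))
for q,u,v,z in [("star",321,367,.056),("nozzle",396,351,.056),("jar",463,362,.04),("bloss",468,283,.056),("ring",338,295,.019),("round",587,297,.009),("rect",204.5,294,.009)]: print(q,bp("top",u*.64,v*.64,z))
for q in ["rect_tray","round_tray"]:
    for m in arm.masks_of("top",q):
        p=np.argwhere(m["pixels"])[:,::-1].astype(np.float32); r=cv2.minAreaRect(p); print(q,m["confidence"],r,bp("top",*r[0],.009))
E
```

```text
star [0.4374, 0.1069]
nozzle [0.4583, -0.0018]
jar [0.441, -0.1]
bloss [0.5556, -0.1092]
ring [0.5461, 0.0835]
round [0.5369, -0.2953]
rect [0.5527, 0.2867]
rect_tray 0.84 ((128.5983428955078, 188.61349487304688), (102.3464584350586, 59.46976852416992), 88.8982925415039) [0.5518, 0.2921]
round_tray 0.84 ((376.2500305175781, 190.25), (82.73149108886719, 79.19595336914062), 45.0) [0.5365, -0.2966]
round_tray 0.33 ((205.9840087890625, 235.58799743652344), (22.897336959838867, 21.734582901000977), 10.30484676361084) [0.437, 0.1098]
```

View pics/crop.png

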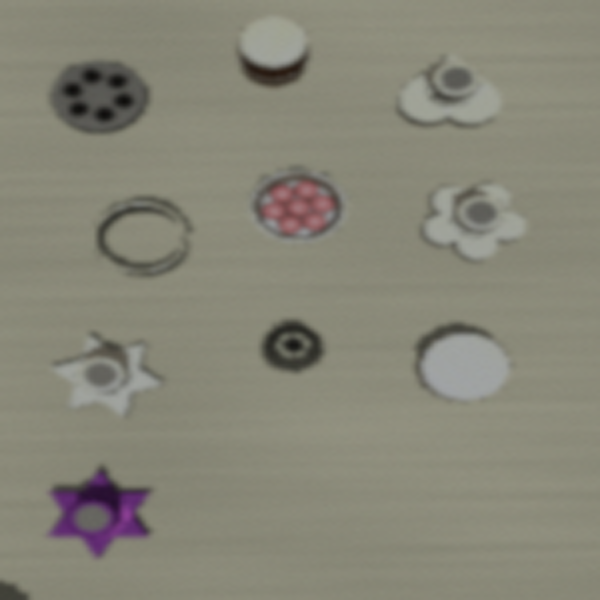

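The crop confirms the white star at crop pixel (105,375). The purple one at (98,515) stays. I'm moving above the white star, with the fingers closing along world x.

```bash
python3 -m crank '[{"dx":4,"dy":4.5,"dz":1,"wz":8},{"dx":8,"dy":9,"dz":2,"wz":16},{"dx":12,"dy":13.5,"dz":3,"wz":24},{"dx":16,"dy":18,"dz":4,"wz":32},{"dx":20,"dy":22.5,"dz":5,"wz":40},{"dx":24,"dy":27,"dz":6,"wz":48},{"dx":28,"dy":31.5,"dz":7,"wz":56},{"dx":32,"dy":36,"dz":8,"wz":64},{"dx":36,"dy":40.5,"dz":9,"wz":73.4},{"dx":38.9,"dy":44.8,"dz":10.7,"wz":73.4}]' 6 15
```

```text
$[0]: bad value
```

```bash
python3 -m crank '[{"dx":4,"dy":4.5,"dz":1,"wx":0,"wy":0,"wz":8},{"dx":8,"dy":9,"dz":2,"wx":0,"wy":0,"wz":16},{"dx":12,"dy":13.5,"dz":3,"wx":0,"wy":0,"wz":24},{"dx":16,"dy":18,"dz":4,"wx":0,"wy":0,"wz":32},{"dx":20,"dy":22.5,"dz":5,"wx":0,"wy":0,"wz":40},{"dx":24,"dy":27,"dz":6,"wx":0,"wy":0,"wz":48},{"dx":28,"dy":31.5,"dz":7,"wx":0,"wy":0,"wz":56},{"dx":32,"dy":36,"dz":8,"wx":0,"wy":0,"wz":64},{"dx":36,"dy":40.5,"dz":9,"wx":0,"wy":0,"wz":73.4},{"dx":38.9,"dy":44.8,"dz":10.7,"wx":0,"wy":0,"wz":73.4}]' 6 15
```

```text
t: 2.4
eef_pos: [0.4389, 0.1049, 0.12]
ee_rot: [-3.14, 0.001, -1.573]
force: [0.9, 0.2, 0.3]
width: 0.0599
gripper_force: 0.0
```

```bash
python3 -m crank '[{"dx":-0.1,"dy":0.1,"dz":1,"wx":0,"wy":0,"wz":0},{"dx":-0.1,"dy":0.1,"dz":2,"wx":0,"wy":0,"wz":0},{"dx":-0.1,"dy":0.1,"dz":3,"wx":0,"wy":0,"wz":0},{"dx":-0.1,"dy":0.1,"dz":4,"wx":0,"wy":0,"wz":0},{"dx":-0.1,"dy":0.1,"dz":5,"wx":0,"wy":0,"wz":0},{"dx":-0.1,"dy":0.1,"dz":6,"wx":0,"wy":0,"wz":0},{"dx":-0.1,"dy":0.1,"dz":7,"wx":0,"wy":0,"wz":0},{"dx":-0.1,"dy":0.1,"dz":8,"wx":0,"wy":0,"wz":0},{"dx":-0.1,"dy":0.1,"dz":8.7,"wx":0,"wy":0,"wz":0},{"dx":-0.1,"dy":0.1,"dz":9.1,"wx":0,"wy":0,"wz":0}]' 6 15 && python3 -m crank '[{"dx":0,"dy":0,"dz":0,"wx":0,"wy":0,"wz":0},{"dx":0,"dy":0,"dz":0,"wx":0,"wy":0,"wz":0},{"dx":0,"dy":0,"dz":0,"wx":0,"wy":0,"wz":0},{"dx":0,"dy":0,"dz":0,"wx":0,"wy":0,"wz":0},{"dx":0,"dy":0,"dz":0,"wx":0,"wy":0,"wz":0},{"dx":0,"dy":0,"dz":0,"wx":0,"wy":0,"wz":0},{"dx":0,"dy":0,"dz":-0.3,"wx":0,"wy":0,"wz":0},{"dx":0,"dy":0,"dz":-1,"wx":0,"wy":0,"wz":0},{"dx":0,"dy":0,"dz":-2,"wx":0,"wy":0,"wz":0},{"dx":0,"dy":0,"dz":-3,"wx":0,"wy":0,"wz":0}]' 0 20
```

```text
t: 3.65
eef_pos: [0.4366, 0.1072, 0.0281]
ee_rot: [3.141, -0.0, -1.571]
force: [-0.6, -0.7, -0.5]
width: 0.0603
gripper_force: 0.0
t: 4.9
eef_pos: [0.4368, 0.1074, 0.0595]
ee_rot: [-3.141, 0.0, -1.571]
force: [0.0, 0.1, -0.1]
width: 0.0276
gripper_force: 20.0
```

```bash
python3 -m crank '[{"dx":-1,"dy":0,"dz":-2,"wx":0,"wy":0,"wz":0},{"dx":-5,"dy":-1.5,"dz":-3,"wx":0,"wy":0,"wz":0},{"dx":-10,"dy":-3,"dz":-3,"wx":0,"wy":0,"wz":0},{"dx":-14.5,"dy":-4.5,"dz":-3,"wx":0,"wy":0,"wz":0},{"dx":-18.1,"dy":-5.4,"dz":-2.5,"wx":0,"wy":0,"wz":0},{"dx":-18.1,"dy":-5.4,"dz":-1,"wx":0,"wy":0,"wz":0},{"dx":-18.1,"dy":-5.4,"dz":0.5,"wx":0,"wy":0,"wz":0},{"dx":-18.1,"dy":-5.4,"dz":1.7,"wx":0,"wy":0,"wz":0},{"dx":-18.1,"dy":-5.4,"dz":2.4,"wx":0,"wy":0,"wz":0},{"dx":-18.1,"dy":-5.4,"dz":2.7,"wx":0,"wy":0,"wz":0}]' 0 20
```

```text
t: 6.15
eef_pos: [0.4906, 0.2876, 0.0317]
ee_rot: [3.141, -0.001, -1.571]
force: [-7.0, -3.6, 23.3]
width: 0.0277
gripper_force: 20.0
```

```bash
python3 -m crank '[{"dx":0,"dy":0,"dz":0,"wx":0,"wy":0,"wz":0},{"dx":0,"dy":0,"dz":0,"wx":0,"wy":0,"wz":0},{"dx":0,"dy":0,"dz":-0.5,"wx":0,"wy":0,"wz":0},{"dx":0,"dy":0,"dz":-4,"wx":0,"wy":0,"wz":0},{"dx":0,"dy":0,"dz":-8,"wx":0,"wy":0,"wz":0},{"dx":4,"dy":1,"dz":-9,"wx":0,"wy":0,"wz":0},{"dx":10,"dy":2,"dz":-9,"wx":0,"wy":0,"wz":0},{"dx":16,"dy":3,"dz":-9,"wx":0,"wy":0,"wz":0},{"dx":22,"dy":4,"dz":-9,"wx":0,"wy":0,"wz":0},{"dx":28,"dy":4.9,"dz":-9,"wx":0,"wy":0,"wz":0}]' 7 20; python3 - <<'E'
from h import *
f=arm.grab_frame("scene"); cv2.imwrite("pics/s1.png",cv2.resize(f[:,:,::-1],(640,480)))
E
```

```text
t: 7.4
eef_pos: [0.4412, 0.0068, 0.1223]
ee_rot: [-3.14, 0.001, -1.57]
force: [1.5, 0.1, 0.4]
width: 0.0701
gripper_force: 0.0
```

View pics/s1.png

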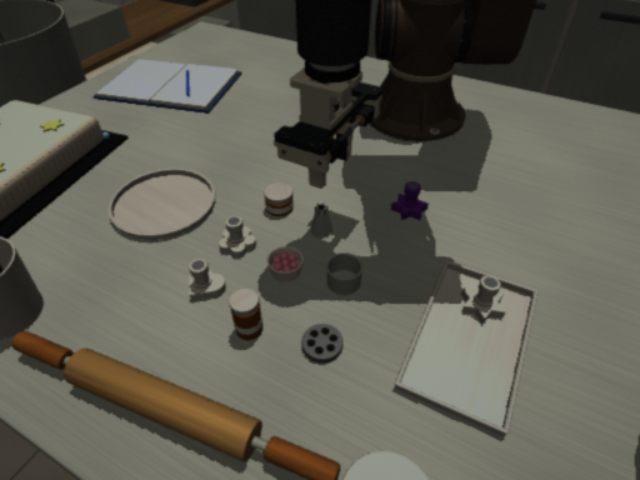

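The star stands on the tray at (485,293). Next is the low jar.

```bash
python3 -m crank '[{"dx":5.5,"dy":0,"dz":0,"wx":0,"wy":0,"wz":0},{"dx":10.7,"dy":0,"dz":0.5,"wx":0,"wy":0,"wz":0},{"dx":10.7,"dy":0,"dz":2,"wx":0,"wy":0,"wz":0},{"dx":10.7,"dy":0,"dz":4,"wx":0,"wy":0,"wz":0},{"dx":10.7,"dy":0,"dz":6,"wx":0,"wy":0,"wz":0},{"dx":10.7,"dy":0,"dz":8,"wx":0,"wy":0,"wz":0},{"dx":10.7,"dy":0,"dz":9.5,"wx":0,"wy":0,"wz":0},{"dx":10.7,"dy":0,"dz":10.5,"wx":0,"wy":0,"wz":0},{"dx":10.7,"dy":0,"dz":11.2,"wx":0,"wy":0,"wz":0},{"dx":10.7,"dy":0,"dz":11.2,"wx":0,"wy":0,"wz":0}]' 7 20 && python3 -m crank '[{"dx":0,"dy":0,"dz":0,"wx":0,"wy":0,"wz":0},{"dx":0,"dy":0,"dz":0,"wx":0,"wy":0,"wz":0},{"dx":0,"dy":0,"dz":0,"wx":0,"wy":0,"wz":0},{"dx":0,"dy":0,"dz":0,"wx":0,"wy":0,"wz":0},{"dx":0,"dy":0,"dz":-0.3,"wx":0,"wy":0,"wz":0},{"dx":0,"dy":0,"dz":-2,"wx":0,"wy":0,"wz":0},{"dx":0,"dy":0,"dz":-4,"wx":0,"wy":0,"wz":0},{"dx":0,"dy":0,"dz":-6,"wx":0,"wy":0,"wz":0},{"dx":0,"dy":0,"dz":-8,"wx":0,"wy":0,"wz":0},{"dx":0,"dy":0,"dz":-9,"wx":0,"wy":0,"wz":0}]' 0 25
```

```text
t: 8.7
eef_pos: [0.4416, -0.0987, 0.0094]
ee_rot: [3.141, -0.0, -1.571]
force: [0.2, -0.9, -0.7]
width: 0.0702
gripper_force: 0.0
t: 9.95
eef_pos: [0.442, -0.0986, 0.1004]
ee_rot: [-3.14, 0.0, -1.571]
force: [0.3, -0.8, -2.0]
width: 0.0518
gripper_force: 25.0
```

```bash
python3 -m crank '[{"dx":-4,"dy":-1.8,"dz":0,"wx":0,"wy":0,"wz":0},{"dx":-8.5,"dy":-3.8,"dz":0,"wx":0,"wy":0,"wz":0},{"dx":-13,"dy":-5.8,"dz":0,"wx":0,"wy":0,"wz":0},{"dx":-17.5,"dy":-7.8,"dz":0,"wx":0,"wy":0,"wz":0},{"dx":-22,"dy":-9.8,"dz":0,"wx":0,"wy":0,"wz":0},{"dx":-26.5,"dy":-11.8,"dz":0,"wx":0,"wy":0,"wz":0},{"dx":-31,"dy":-13.8,"dz":0,"wx":0,"wy":0,"wz":0},{"dx":-35.4,"dy":-15.9,"dz":0,"wx":0,"wy":0,"wz":0},{"dx":-35.4,"dy":-15.9,"dz":2,"wx":0,"wy":0,"wz":0},{"dx":-35.4,"dy":-15.9,"dz":4,"wx":0,"wy":0,"wz":0}]' 0 25 && python3 -m crank '[{"dx":0,"dy":0,"dz":1,"wx":0,"wy":0,"wz":0},{"dx":0,"dy":0,"dz":2,"wx":0,"wy":0,"wz":0},{"dx":0,"dy":0,"dz":3,"wx":0,"wy":0,"wz":0},{"dx":0,"dy":0,"dz":3.6,"wx":0,"wy":0,"wz":0},{"dx":0,"dy":0,"dz":4.2,"wx":0,"wy":0,"wz":0},{"dx":0,"dy":0,"dz":4.5,"wx":0,"wy":0,"wz":0},{"dx":0,"dy":0,"dz":4.6,"wx":0,"wy":0,"wz":0},{"dx":0,"dy":0,"dz":4.7,"wx":0,"wy":0,"wz":0},{"dx":0,"dy":0,"dz":4.7,"wx":0,"wy":0,"wz":0},{"dx":0,"dy":0,"dz":4.7,"wx":0,"wy":0,"wz":0}]' 0 25
```

```text
t: 11.2
eef_pos: [0.6002, 0.2559, 0.0579]
ee_rot: [3.14, -0.001, -1.57]
force: [-0.6, -0.3, -1.3]
width: 0.0516
gripper_force: 25.0
t: 12.45
eef_pos: [0.6008, 0.2555, 0.013]
ee_rot: [-3.141, 0.0, -1.571]
force: [-1.2, -0.2, 2.1]
width: 0.0516
gripper_force: 25.0
```

```bash
python3 -m crank '[{"dx":0,"dy":0,"dz":0,"wx":0,"wy":0,"wz":0},{"dx":0,"dy":0,"dz":0,"wx":0,"wy":0,"wz":0},{"dx":0,"dy":0,"dz":-0.5,"wx":0,"wy":0,"wz":0},{"dx":0,"dy":0,"dz":-4,"wx":0,"wy":0,"wz":0},{"dx":0,"dy":0,"dz":-9,"wx":0,"wy":0,"wz":0},{"dx":5,"dy":2.8,"dz":-9.5,"wx":0,"wy":0,"wz":0},{"dx":10,"dy":5.6,"dz":-9.5,"wx":0,"wy":0,"wz":0},{"dx":15,"dy":8.4,"dz":-9.5,"wx":0,"wy":0,"wz":0},{"dx":20.5,"dy":11.4,"dz":-9.5,"wx":0,"wy":0,"wz":0},{"dx":25.7,"dy":14.2,"dz":-9.5,"wx":0,"wy":0,"wz":0}]' 6 25 && python3 -m crank '[{"dx":0,"dy":0,"dz":1,"wx":0,"wy":0,"wz":0},{"dx":0,"dy":0,"dz":3,"wx":0,"wy":0,"wz":0},{"dx":0,"dy":0,"dz":5,"wx":0,"wy":0,"wz":0},{"dx":0,"dy":0,"dz":7,"wx":0,"wy":0,"wz":0},{"dx":0,"dy":0,"dz":8.5,"wx":0,"wy":0,"wz":0},{"dx":0,"dy":0,"dz":9.5,"wx":0,"wy":0,"wz":0},{"dx":0,"dy":0,"dz":10,"wx":0,"wy":0,"wz":0},{"dx":0,"dy":0,"dz":10.3,"wx":0,"wy":0,"wz":0},{"dx":0,"dy":0,"dz":10.3,"wx":0,"wy":0,"wz":0},{"dx":0,"dy":0,"dz":10.3,"wx":0,"wy":0,"wz":0}]' 6 25
```

```text
t: 13.7
eef_pos: [0.4576, -0.0031, 0.1081]
ee_rot: [-3.141, 0.0, -1.57]
force: [1.1, -1.8, -0.2]
width: 0.0599
gripper_force: 0.0
t: 14.95
eef_pos: [0.4589, -0.0016, 0.0049]
ee_rot: [-3.141, 0.0, -1.571]
force: [0.5, 0.4, -0.2]
width: 0.0602
gripper_force: 0.0
```

```bash
python3 -m crank '[{"dx":0,"dy":0,"dz":0.1,"wx":0,"wy":0,"wz":0},{"dx":0,"dy":0,"dz":0.1,"wx":0,"wy":0,"wz":0},{"dx":0,"dy":0,"dz":0.1,"wx":0,"wy":0,"wz":0},{"dx":0,"dy":0,"dz":0.1,"wx":0,"wy":0,"wz":0},{"dx":0,"dy":0,"dz":0.1,"wx":0,"wy":0,"wz":0},{"dx":0,"dy":0,"dz":0.1,"wx":0,"wy":0,"wz":0},{"dx":0,"dy":0,"dz":-0.1,"wx":0,"wy":0,"wz":0},{"dx":0,"dy":0,"dz":-0.5,"wx":0,"wy":0,"wz":0},{"dx":0,"dy":0,"dz":-1,"wx":0,"wy":0,"wz":0},{"dx":0,"dy":0,"dz":-1.5,"wx":0,"wy":0,"wz":0}]' 0 25; python3 - <<'E'
from h import *
f=arm.grab_frame("scene"); cv2.imwrite("pics/s2.png",cv2.resize(f[60:330,170:430,::-1],(624,600)))
E
```

```text
t: 16.2
eef_pos: [0.4587, -0.0016, 0.02]
ee_rot: [-3.141, 0.0, -1.571]
force: [0.1, -0.3, -0.5]
width: 0.0348
gripper_force: 25.0
```

View pics/s2.png

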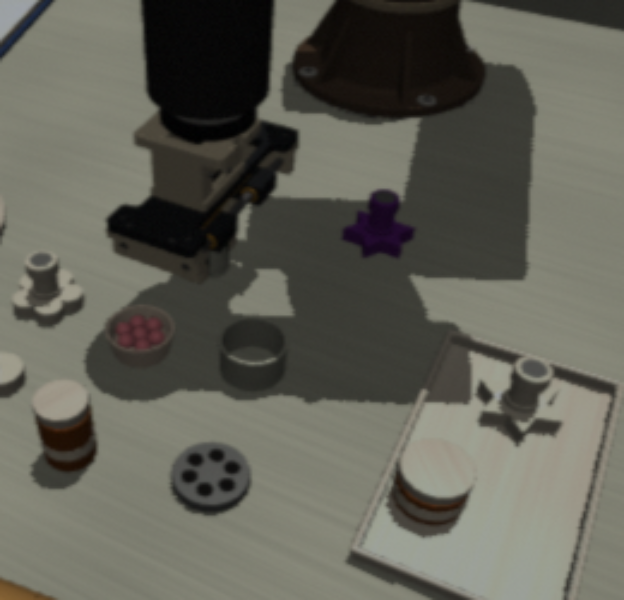

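The jar stands on the tray at (433,485) in the crop. I'm lifting the nozzle and carrying it over.

```bash
python3 -m crank '[{"dx":0,"dy":0,"dz":-1.5,"wx":0,"wy":0,"wz":0},{"dx":0,"dy":0,"dz":-4,"wx":0,"wy":0,"wz":0},{"dx":0,"dy":0,"dz":-7,"wx":0,"wy":0,"wz":0},{"dx":-3,"dy":-1.3,"dz":-8,"wx":0,"wy":0,"wz":0},{"dx":-8,"dy":-3.5,"dz":-8,"wx":0,"wy":0,"wz":0},{"dx":-13,"dy":-5.7,"dz":-8,"wx":0,"wy":0,"wz":0},{"dx":-18,"dy":-7.9,"dz":-8,"wx":0,"wy":0,"wz":0},{"dx":-23,"dy":-10.1,"dz":-8,"wx":0,"wy":0,"wz":0},{"dx":-28,"dy":-12.3,"dz":-8,"wx":0,"wy":0,"wz":0},{"dx":-32.2,"dy":-14.2,"dz":-7.5,"wx":0,"wy":0,"wz":0}]' 0 25; python3 - <<'E'
from h import *
f=arm.grab_frame("scene"); cv2.imwrite("pics/s3.png",cv2.resize(f[130:360,240:470,::-1],(600,600)))
E
```

```text
t: 17.5
eef_pos: [0.6014, 0.3224, 0.0948]
ee_rot: [-3.141, 0.0, -1.57]
force: [0.5, -0.4, -0.0]
width: 0.0351
gripper_force: 25.0
```

View pics/s3.png

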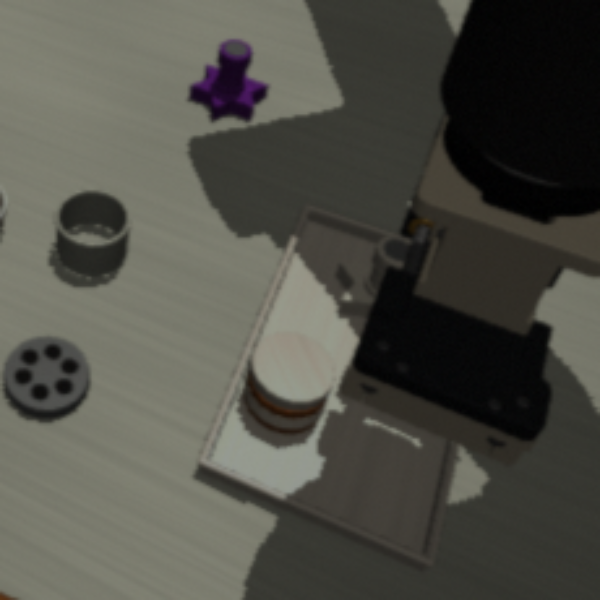

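```bash
python3 -m crank '[{"dx":0,"dy":0,"dz":1.5,"wx":0,"wy":0,"wz":0},{"dx":0,"dy":0,"dz":3,"wx":0,"wy":0,"wz":0},{"dx":0,"dy":0,"dz":4.5,"wx":0,"wy":0,"wz":0},{"dx":0,"dy":0,"dz":6,"wx":0,"wy":0,"wz":0},{"dx":0,"dy":0,"dz":7.2,"wx":0,"wy":0,"wz":0},{"dx":0,"dy":0,"dz":8,"wx":0,"wy":0,"wz":0},{"dx":0,"dy":0,"dz":8.4,"wx":0,"wy":0,"wz":0},{"dx":0,"dy":0,"dz":8.6,"wx":0,"wy":0,"wz":0},{"dx":0,"dy":0,"dz":8.7,"wx":0,"wy":0,"wz":0},{"dx":0,"dy":0,"dz":8.7,"wx":0,"wy":0,"wz":0}]' 0 25
```

```text
t: 18.8
eef_pos: [0.6008, 0.3205, 0.0078]
ee_rot: [-3.141, 0.0, -1.571]
force: [0.5, -0.1, 0.5]
width: 0.0345
gripper_force: 25.0
```

```bash
python3 -m crank '[{"dx":0,"dy":0,"dz":0,"wx":0,"wy":0,"wz":0},{"dx":0,"dy":0,"dz":0,"wx":0,"wy":0,"wz":0},{"dx":0,"dy":0,"dz":-0.5,"wx":0,"wy":0,"wz":0},{"dx":0,"dy":0,"dz":-3,"wx":0,"wy":0,"wz":0},{"dx":0,"dy":0,"dz":-7,"wx":0,"wy":0,"wz":0},{"dx":1,"dy":0,"dz":-10,"wx":0,"wy":0,"wz":0},{"dx":6,"dy":1.5,"dz":-10,"wx":0,"wy":0,"wz":0},{"dx":12,"dy":3,"dz":-10,"wx":0,"wy":0,"wz":0},{"dx":18,"dy":4.5,"dz":-10,"wx":0,"wy":0,"wz":0},{"dx":23.6,"dy":5.7,"dz":-10,"wx":0,"wy":0,"wz":0}]' 5 25; python3 - <<'E'
from h import *
f=arm.grab_frame("scene"); cv2.imwrite("pics/s4.png",cv2.resize(f[130:360,240:470,::-1],(600,600)))
f=arm.grab_frame("top")
for q in ["star_cutter","nozzle","low_jar","ring_cutter"]:
    for c in("top","scene"): print(q,c,[(np.round(d["centre"],3).tolist(),round(d["confidence"],2)) for d in arm.mark_of(c,q)])
E
```

```text
t: 20.05
eef_pos: [0.543, 0.0826, 0.1083]
ee_rot: [-3.141, 0.0, -1.57]
force: [0.7, -0.3, -0.6]
width: 0.0502
gripper_force: 0.0
star_cutter top [([0.327, 0.112, 0.003], 0.96)]
star_cutter scene [([0.491, 0.287, -0.001], 0.68), ([0.333, 0.115, 0.001], 0.57)]
nozzle top []
nozzle scene [([0.601, 0.323, -0.0], 0.84)]
low_jar top []
low_jar scene []
ring_cutter top []
ring_cutter scene [([0.542, 0.085, 0.001], 0.89)]
```

View pics/s4.png

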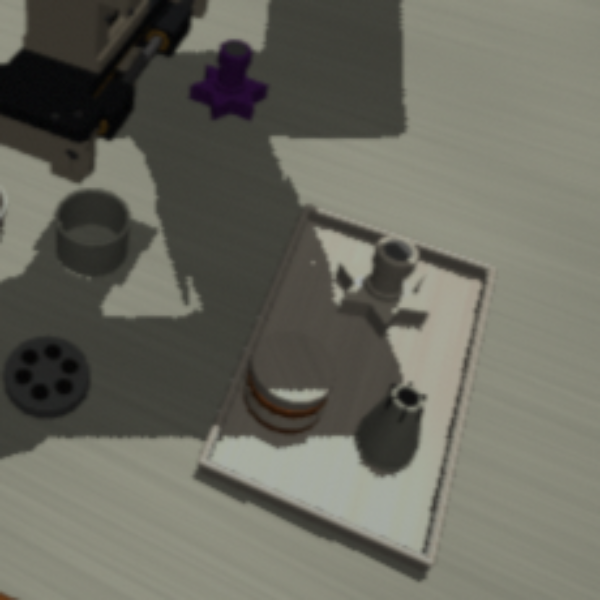

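All three stand upright on the rectangular tray. Next is the ring cutter.

```bash
python3 -m crank '[{"dx":0,"dy":0,"dz":0,"wx":0,"wy":0,"wz":0},{"dx":0,"dy":0,"dz":1,"wx":0,"wy":0,"wz":0},{"dx":0,"dy":0,"dz":3,"wx":0,"wy":0,"wz":0},{"dx":0,"dy":0,"dz":4.5,"wx":0,"wy":0,"wz":0},{"dx":0,"dy":0,"dz":6,"wx":0,"wy":0,"wz":0},{"dx":0,"dy":0,"dz":7.5,"wx":0,"wy":0,"wz":0},{"dx":0,"dy":0,"dz":8.5,"wx":0,"wy":0,"wz":0},{"dx":0,"dy":0,"dz":9.2,"wx":0,"wy":0,"wz":0},{"dx":0,"dy":0,"dz":9.6,"wx":0,"wy":0,"wz":0},{"dx":0,"dy":0,"dz":9.6,"wx":0,"wy":0,"wz":0}]' 7.2 15 && python3 -m crank '[{"dx":0,"dy":0,"dz":0,"wx":0,"wy":0,"wz":0},{"dx":0,"dy":0,"dz":0,"wx":0,"wy":0,"wz":0},{"dx":0,"dy":0,"dz":0,"wx":0,"wy":0,"wz":0},{"dx":0,"dy":0,"dz":0,"wx":0,"wy":0,"wz":0},{"dx":0,"dy":0,"dz":-0.3,"wx":0,"wy":0,"wz":0},{"dx":0,"dy":0,"dz":-2,"wx":0,"wy":0,"wz":0},{"dx":0,"dy":0,"dz":-4,"wx":0,"wy":0,"wz":0},{"dx":0,"dy":0,"dz":-6,"wx":0,"wy":0,"wz":0},{"dx":0,"dy":0,"dz":-8,"wx":0,"wy":0,"wz":0},{"dx":0,"dy":0,"dz":-9.5,"wx":0,"wy":0,"wz":0}]' 0 15
```

```text
t: 21.8
eef_pos: [0.5437, 0.0843, 0.0115]
ee_rot: [3.142, -0.0, -1.571]
force: [-0.1, 0.3, -0.5]
width: 0.072
gripper_force: 0.0
t: 23.05
eef_pos: [0.5437, 0.0843, 0.1074]
ee_rot: [-3.141, 0.0, -1.571]
force: [0.7, 0.2, -0.9]
width: 0.0543
gripper_force: 15.0
```

```bash
python3 -m crank '[{"dx":3,"dy":0,"dz":0,"wx":0,"wy":0,"wz":0},{"dx":7.5,"dy":0.1,"dz":0,"wx":0,"wy":0,"wz":0},{"dx":12,"dy":0.2,"dz":0,"wx":0,"wy":0,"wz":0},{"dx":17,"dy":0.3,"dz":0,"wx":0,"wy":0,"wz":0},{"dx":22,"dy":0.4,"dz":0,"wx":0,"wy":0,"wz":0},{"dx":27,"dy":0.5,"dz":0,"wx":0,"wy":0,"wz":0},{"dx":32,"dy":0.6,"dz":0,"wx":0,"wy":0,"wz":0},{"dx":37,"dy":0.7,"dz":0,"wx":0,"wy":0,"wz":0},{"dx":41.8,"dy":0.7,"dz":1,"wx":0,"wy":0,"wz":0},{"dx":41.8,"dy":0.7,"dz":3,"wx":0,"wy":0,"wz":0}]' 0 15 && python3 -m crank '[{"dx":0,"dy":0,"dz":1,"wx":0,"wy":0,"wz":0},{"dx":0,"dy":0,"dz":2,"wx":0,"wy":0,"wz":0},{"dx":0,"dy":0,"dz":3,"wx":0,"wy":0,"wz":0},{"dx":0,"dy":0,"dz":4,"wx":0,"wy":0,"wz":0},{"dx":0,"dy":0,"dz":4.8,"wx":0,"wy":0,"wz":0},{"dx":0,"dy":0,"dz":5.5,"wx":0,"wy":0,"wz":0},{"dx":0,"dy":0,"dz":5.9,"wx":0,"wy":0,"wz":0},{"dx":0,"dy":0,"dz":6.1,"wx":0,"wy":0,"wz":0},{"dx":0,"dy":0,"dz":6.2,"wx":0,"wy":0,"wz":0},{"dx":0,"dy":0,"dz":6.2,"wx":0,"wy":0,"wz":0}]' 0 15
```

```text
t: 24.3
eef_pos: [0.5365, -0.337, 0.0764]
ee_rot: [-3.141, -0.001, -1.574]
force: [0.3, 1.0, -1.5]
width: 0.0544
gripper_force: 15.0
t: 25.55
eef_pos: [0.5367, -0.3337, 0.0149]
ee_rot: [-3.141, -0.0, -1.571]
force: [-0.8, 0.2, 2.3]
width: 0.0546
gripper_force: 15.0
```

```bash
python3 -m crank '[{"dx":0,"dy":0,"dz":0,"wx":0,"wy":0,"wz":0},{"dx":0,"dy":0,"dz":0,"wx":0,"wy":0,"wz":0},{"dx":0,"dy":0,"dz":-0.5,"wx":0,"wy":0,"wz":0},{"dx":0,"dy":0,"dz":-3,"wx":0,"wy":0,"wz":0},{"dx":0,"dy":0,"dz":-7,"wx":0,"wy":0,"wz":0},{"dx":-2,"dy":0,"dz":-10,"wx":0,"wy":0,"wz":0},{"dx":-7,"dy":-0.5,"dz":-10,"wx":0,"wy":0,"wz":0},{"dx":-12,"dy":-1,"dz":-10,"wx":0,"wy":0,"wz":0},{"dx":-17.5,"dy":-1.5,"dz":-10,"wx":0,"wy":0,"wz":0},{"dx":-22.3,"dy":-1.9,"dz":-10,"wx":0,"wy":0,"wz":0}]' 6.4 15 && python3 -m crank '[{"dx":0,"dy":0,"dz":0,"wx":0,"wy":0,"wz":0},{"dx":0,"dy":0,"dz":1,"wx":0,"wy":0,"wz":0},{"dx":0,"dy":0,"dz":2.5,"wx":0,"wy":0,"wz":0},{"dx":0,"dy":0,"dz":4,"wx":0,"wy":0,"wz":0},{"dx":0,"dy":0,"dz":5.5,"wx":0,"wy":0,"wz":0},{"dx":0,"dy":0,"dz":6.8,"wx":0,"wy":0,"wz":0},{"dx":0,"dy":0,"dz":7.8,"wx":0,"wy":0,"wz":0},{"dx":0,"dy":0,"dz":8.4,"wx":0,"wy":0,"wz":0},{"dx":0,"dy":0,"dz":8.6,"wx":0,"wy":0,"wz":0},{"dx":0,"dy":0,"dz":8.6,"wx":0,"wy":0,"wz":0}]' 5.5 20 && python3 -m crank '[{"dx":0,"dy":0,"dz":0,"wx":0,"wy":0,"wz":0},{"dx":0,"dy":0,"dz":0,"wx":0,"wy":0,"wz":0},{"dx":0,"dy":0,"dz":0,"wx":0,"wy":0,"wz":0},{"dx":0,"dy":0,"dz":0,"wx":0,"wy":0,"wz":0},{"dx":0,"dy":0,"dz":0,"wx":0,"wy":0,"wz":0},{"dx":0,"dy":0,"dz":-0.3,"wx":0,"wy":0,"wz":0},{"dx":0,"dy":0,"dz":-2,"wx":0,"wy":0,"wz":0},{"dx":0,"dy":0,"dz":-4,"wx":0,"wy":0,"wz":0},{"dx":0,"dy":0,"dz":-6,"wx":0,"wy":0,"wz":0},{"dx":0,"dy":0,"dz":-7,"wx":0,"wy":0,"wz":0}]' 0 20
```

```text
t: 26.8
eef_pos: [0.5559, -0.1089, 0.1152]
ee_rot: [-3.141, 0.0, -1.571]
force: [1.1, -0.2, 0.2]
width: 0.0643
gripper_force: 0.0
t: 28.05
eef_pos: [0.5559, -0.1106, 0.0288]
ee_rot: [-3.141, -0.0, -1.571]
force: [-0.8, -0.3, -0.0]
width: 0.0552
gripper_force: 0.0
t: 29.3
eef_pos: [0.556, -0.1106, 0.0996]
ee_rot: [-3.14, 0.0, -1.571]
force: [-0.2, -0.4, -1.0]
width: 0.0274
gripper_force: 20.0
```

```bash
python3 -m crank '[{"dx":3,"dy":0.4,"dz":0,"wx":0,"wy":0,"wz":0},{"dx":7,"dy":0.9,"dz":0,"wx":0,"wy":0,"wz":0},{"dx":11,"dy":1.4,"dz":0,"wx":0,"wy":0,"wz":0},{"dx":14.3,"dy":1.9,"dz":0,"wx":0,"wy":0,"wz":0},{"dx":14.3,"dy":1.9,"dz":2,"wx":0,"wy":0,"wz":0},{"dx":14.3,"dy":1.9,"dz":4,"wx":0,"wy":0,"wz":0},{"dx":14.3,"dy":1.9,"dz":5.5,"wx":0,"wy":0,"wz":0},{"dx":14.3,"dy":1.9,"dz":6.2,"wx":0,"wy":0,"wz":0},{"dx":14.3,"dy":1.9,"dz":6.6,"wx":0,"wy":0,"wz":0},{"dx":14.3,"dy":1.9,"dz":6.7,"wx":0,"wy":0,"wz":0}]' 0 20 && python3 -m crank '[{"dx":0,"dy":0,"dz":0,"wx":0,"wy":0,"wz":0},{"dx":0,"dy":0,"dz":0,"wx":0,"wy":0,"wz":0},{"dx":0,"dy":0,"dz":-0.5,"wx":0,"wy":0,"wz":0},{"dx":0,"dy":0,"dz":-4,"wx":0,"wy":0,"wz":0},{"dx":0,"dy":0,"dz":-8,"wx":0,"wy":0,"wz":0},{"dx":0,"dy":3,"dz":-13,"wx":0,"wy":0,"wz":0},{"dx":0,"dy":7,"dz":-17,"wx":0,"wy":0,"wz":0},{"dx":0,"dy":10,"dz":-20,"wx":0,"wy":0,"wz":0},{"dx":0,"dy":12,"dz":-20,"wx":0,"wy":0,"wz":0},{"dx":0,"dy":12,"dz":-20,"wx":0,"wy":0,"wz":0}]' 5.5 20; python3 - <<'E'
from h import *
f=arm.grab_frame("scene"); cv2.imwrite("pics/s5.png",cv2.resize(f[:,:,::-1],(800,600)));arm.grab_frame("top")
for q in ["star_cutter","nozzle","low_jar","blossom_cutter","ring_cutter","heart_cutter","tall_jar"]:
    for c in("top","scene"): print(q,c,[(np.round(d["centre"],3).tolist(),round(d["confidence"],2)) for d in arm.mark_of(c,q)])
E
```

```text
t: 30.55
eef_pos: [0.5368, -0.2536, 0.0317]
ee_rot: [-3.141, -0.0, -1.571]
force: [-1.3, 0.7, 3.2]
width: 0.0278
gripper_force: 20.0
t: 31.8
eef_pos: [0.4155, -0.2535, 0.232]
ee_rot: [-3.14, 0.0, -1.571]
force: [0.1, -1.1, 0.4]
width: 0.0552
gripper_force: 0.0
star_cutter top [([0.33, 0.113, 0.002], 0.8), ([0.491, 0.285, 0.002], 0.68)]
star_cutter scene [([0.488, 0.288, -0.001], 0.81), ([0.332, 0.114, -0.002], 0.59)]
nozzle top [([0.603, 0.319, 0.006], 0.56)]
nozzle scene [([0.602, 0.323, 0.001], 0.55)]
low_jar top [([0.601, 0.254, 0.003], 0.62), ([0.662, -0.103, 0.001], 0.29), ([0.491, 0.287, 0.004], 0.15)]
low_jar scene [([0.603, 0.256, 0.001], 0.87)]
blossom_cutter top []
blossom_cutter scene []
ring_cutter top [([0.535, -0.334, 0.005], 0.57)]
ring_cutter scene [([0.537, -0.335, 0.003], 0.83)]
heart_cutter top [([0.66, -0.099, -0.001], 0.73)]
heart_cutter scene [([0.657, -0.1, -0.002], 0.71), ([0.602, 0.254, 0.003], 0.21)]
tall_jar top [([0.688, 0.004, -0.002], 0.56)]
tall_jar scene [([0.689, 0.0, 0.002], 0.6)]
```

View pics/s5.png

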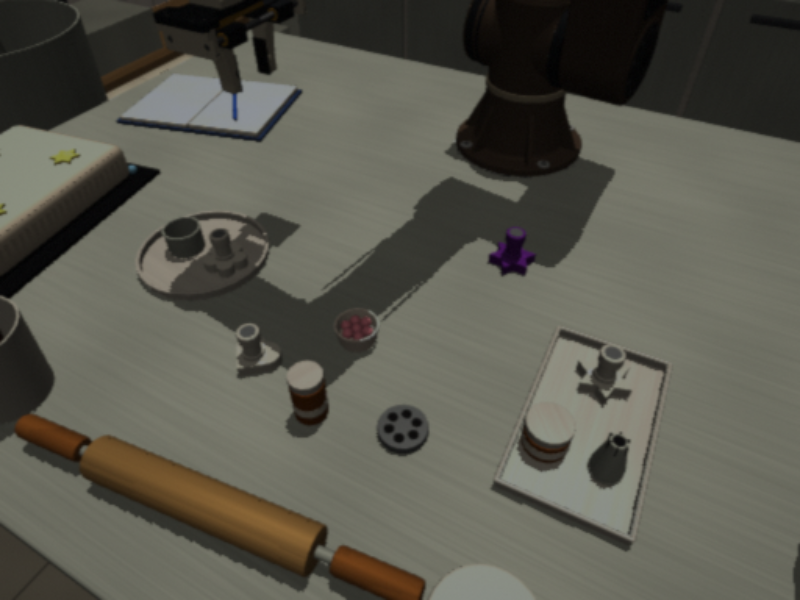

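The ring (183,237) and blossom (225,250) stand on the round tray. The star (605,370), jar (548,430) and nozzle (610,455) stand on the rectangular one. The heart (255,347) and tall jar (308,392) haven't moved.

```bash
python3 -c "
from station import arm
print(arm.job_done())"
```

```text
the job is handed in; nothing more can be done
None
```

I handed the job in at about 32 s of the 118 s allowed: the last pictures show the star cutter, nozzle and low jar upright on the rectangular tray, the blossom and ring cutters upright on the round tray, and the heart cutter and tall jar where they started, though the judging result was not returned.

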